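# Start up the mini wood lathe

### The arm

A 6-joint arm with a two-finger parallel gripper is mounted at the origin on the work surface. World frame = base frame: x ahead of the robot, y to its left, z up, the work surface at z = 0. Lengths are in mm, angles in rad, forces in N, time in s.
With the tool pointing down it reaches from about 150 to 775 mm from the base axis. Payload 6.1 kg.
Tool frame: the origin (TCP) lies at the very end of the fingers, on their centre line; the grasp point (between the pads) lies 19 mm behind it (env.grasp_offset is the distance from the TCP to the grasp point, in mm); z points along the fingers, y is the line along which they close (so a half turn about z gives the same grasp; the last joint's range is limited). The gripper opens to 85 mm and grips with 20 to 120 N. Pads are 22 mm wide; open, the fingers measure 114 mm over their backs; the gripper's body (76 mm by 85 mm) begins 54 mm behind the grasp point. The pads swing forward as they close: fully open they stand 13 mm farther back than shut.
Start: joints at [-1.149, 0.126, -0.04, 1.405, 0, 1.571], TCP at [214.928, -478.972, 231.295] pointing down, gripper open.
Joint ranges: [-2.72, 2.72], [-0.95, 1.95], [-1.27, 1.35], [-1.78, 2.02], [-1.46, 1.47], [-3.14, 3.14]. Speed limits (rad/s): [2.39, 2.39, 3.01, 3.14, 3.14, 3.14].

### API

Orientations are given as a unit quaternion [w, x, y, z].
In Python, from rig import env, eyes, nets gives the robot as it stands. Calls block until the motion is done:
- env.goto(position, orientation): joint-space move of the TCP to a pose.
- env.servo_line(position, rotation=None, rate=150): straight line of the TCP; rotation=None keeps the orientation; rate is the mean speed in mm/s.
- env.set_joints(angles): joint-space move.
- env.command_gripper(opening): finger opening in mm; the grip force is fixed at half the most; returns when the fingers have stopped.
- env.hold(seconds).
- env.inverse_kinematics(position, orientation): joint angles nearest the present ones, or None.
- eyes.snapshot(name): name is "scene" or "top" or "wrist"; returns a dict with "frame" (400x640x3 uint8, red, green, blue), "mtx" (3x3 intrinsics, pixels), "extrinsics" (4x4, takes a point from world to camera coordinates). Camera axes: x right, y down, z forward; pixel columns grow to the right and rows downward; lengths in mm; the calibration is good to about 2 mm. The wrist camera is an equidistant fisheye: a pixel r from the principal point sees the ray r / f radians off the axis. A picture is of the moment at which its call begins. There is no depth.
A pose or a line that the arm cannot do raises env.PlanningError and nothing moves.
- env.job_done(): hands the job in; it is judged then, once.
Trained networks look in a picture, given as the dict that the camera call returned (one of the last four; its "shot" number tells which), for a name from the list of things; names that differ only in an ending like _2 or _b are one class to them, and where a whole thing is asked for, a point or a joint stands for the part that bears it (a point fixed in the world has none). Each returns a list of dicts, best first, with "confidence" (0 to 1); they miss things now and then, are a little off and sometimes report something else, mostly with a low value. They report only what shows in the picture. A call takes as long as a camera call. They do not tell look-alikes from the thing itself.
- nets.silhouettes(picture, target): "pixels" (400x640 bool, what is visible of it) and "location" ([row, column] in pixels, amid what is visible of it).
Readings, each from a call of its own:
- env.get_time_s(): time.
- env.get_joint_pos(): joint angles.
- env.get_qd(): joint speeds.
- env.get_tau(): joint torques, N m.
- env.get_ee_pos(): TCP position.
- env.get_orientation(): TCP orientation.
- env.get_wrist_force(): force on the tool from outside, world axes, zero at the start.
- env.get_torque(): the same for the moment, N m.
- env.get_finger_gap(): finger opening in mm.
- env.get_gripper_force(): force on a finger pad.
Only numpy, scipy, OpenCV 4.12 (cv2) and the standard library are available. Lean on these libraries where they do the work, as an engineer would, in place of code of your own. Each camera call takes 0.05 s, during which the arm holds its last target. There are 200 camera calls.

### The job

Start the mini lathe by pushing with the fingertips, in this order: first push the tailstock's raised clamp lever down until it is fully down, then push down the raised end of the rocker switch on top of the headstock until that end lies level, then press the flat button on its switch box right in and let it spring back out. Do not press the mushroom button, and do not pick up or push along the switch boxes, the chisel, the tape roll or the jar.

Things in the scene. Friction and masses are not known exactly. Their poses are not given: they have to be found in the camera images.
- lathe: Fixed mini lathe, 400 mm long along y, 105 deep in x. Origin on the bench under the bed's middle, z up, +y to the headstock, -x the front (towards the robot). Bed rails' top is 45 mm up. Green headstock box, 100 (x) by 120 mm (y), top 115 mm up, centred at y = +130 mm; its chuck holds a short dowel along -y, 85 mm up, ending at y = -30 mm.
- rocker_raised (a point): Point on top of the rocker's raised flap, 20 mm from its hinge; moves with it: 137 mm above the bench at the start, 129 when on. The black rocker is a V of two flaps, each 28 mm long (lathe y) and 34 wide, in a grey frame 48 x 72 mm, top 123 mm up. Hinge along lathe x at x = 0, y = +130 mm, 126 mm up. The -y flap (tailstock side) is the raised one, its end 11 mm above level.
- rocker_part (a joint): Rocker angle, rad: 0 off (-y flap raised 0.4 rad) to 0.4 on (-y flap level, top face 129 mm above the bench; stop). Stays where it is left; starts at 0 to 0.06. Takes about 3 N pressed 20 mm from the hinge.
- tailstock: Fixed tailstock, an aluminium block 56 mm (x) by 44 mm (y) on a foot 92 x 50 x 14 mm, somewhere along the bed. Origin: middle of the foot's underside, on the bed, 45 mm above the bench; axes parallel to the lathe's. Block top 62 mm above the origin. The clamp lever is hinged on its front at x = -34, y = 0, z = +45 mm (90 mm above the bench), about y.
- lever_tip (a point): Middle of the free end of the clamp lever, 89 mm from its hinge; moves with it. Flat steel bar 20 mm wide, 8 thick, with a black end block 26 wide, 22 long, 12 thick; it reaches forward (tailstock -x) from its hinge, at the start also upward. Fully down it lies level, the bar's top face 94 mm above the bench (end block 96 mm).
- lever_part (a joint): Clamp lever angle, rad: 0 is raised 0.8 rad above level, 0.8 is fully down (level; stop). Stays where it is left; starts at 0 to 0.2. Takes about 3 N pushed straight down 50 mm in front of the hinge.
- start_box: Loose grey switch box, 64 x 64 x 45 mm, 0.5 kg, with a round flat black button, 30 mm across, standing 10 mm out of its top. Origin at the centre of the underside. One of the two boxes stands to the left of the bench and one to the right, either way round.
- start_top (a point): Centre of the flat button's top, 55 mm above the bench when out.
- start_part (a joint): Travel of the flat button, m: 0 out, 0.006 fully in. Spring: starts to move at about 1.5 N, fully in at 5 N; springs back.
- stop_box: The other loose grey switch box, same size and mass, with a black mushroom button, 44 mm across, its top 25 mm above the box. Not to be pressed. Origin at the centre of the underside.
- stop_part (a joint): Travel of the mushroom button, m: 0 out, 0.006 fully in.
- chisel: Loose turning chisel lying on the bench in front of the robot, 202 mm long along its x, wooden handle 26 mm wide and 24 mm high. Origin on the bench under the chisel, 150 mm from the handle end (-x) and 52 mm from the blade tip.
- tape: Loose roll of paper tape lying flat, 84 mm across, 24 mm high. Origin at the centre of its underside.
- jar: Loose closed jar, 56 mm across, 75 mm high. Origin at the centre of its underside.
There are look-alikes about, which are no part of the job. What is shaped like the start_box but green or purple is not meant.

How it is judged:
By the outcome, as a careful person would: the job done as asked, in the order asked, and still so for the second after the job is handed in, with the robot touching nothing.
It also fails if it takes over 45 s, if anything falls off the work surface, if the arm or the gripper's body presses on something with over 40 N, if the wrist force passes 120 N, or if a joint passes its speed limit or range.

## Working session

There is one attempt and no reset: what is moved stays moved. The work goes in short steps, each a Python script; the robot and the scene stay as the last script left them, time stands still between calls to the robot, and variables do not carry over. Pictures are saved under pics/ and viewed, at most 10 in all, crops included, and the job is handed in when it is done.

```bash
ls; mkdir -p pics
cat > h.py <<'E'
import numpy as np, cv2
from rig import env, eyes, nets
def snap(n,save=None):
    p=eyes.snapshot(n)
    if save: cv2.imwrite('pics/'+save,p["frame"][:,:,::-1])
    return p
def ray(p,u,v):
    K=p["mtx"];E=p["extrinsics"]
    d=np.linalg.inv(K)@[u,v,1.]
    R=E[:3,:3];c=-R.T@E[:3,3]
    return c,R.T@d
def onz(p,u,v,z):
    c,d=ray(p,u,v);return c+d*(z-c[2])/d[2]
def proj(p,X):
    q=p["extrinsics"][:3,:3]@np.asarray(X,float)+p["extrinsics"][:3,3]
    q=p["mtx"]@q;return q[:2]/q[2]
E
python3 - <<'E'
from h import *
for n in ["scene","top"]:
    p=snap(n,n+"1.png")
    print(n,p["mtx"].round(1).tolist(),p["extrinsics"].round(3).tolist())
    for t in ["lathe","rocker_raised","tailstock","lever_tip","start_box","start_top","stop_box","chisel","tape","jar","rocker_part","lever_part"]:
        for r in nets.silhouettes(p,t)[:3]:
            m=r["pixels"];ys,xs=np.nonzero(m)
            print(t,round(r["confidence"],2),np.round(r["location"],1),m.sum(),(xs.min(),xs.max(),ys.min(),ys.max()) if len(xs) else None)
E
```

```text
pics
scene [[499.4, 0.0, 316.2], [0.0, 499.4, 198.9], [0.0, 0.0, 1.0]] [[0.556, 0.831, 0.004, -301.742], [0.652, -0.434, -0.622, -242.011], [-0.515, 0.349, -0.783, 1638.243], [0.0, 0.0, 0.0, 1.0]]
lathe 0.86 [236.8 338.5] 5508 (np.int64(256), np.int64(390), np.int64(179), np.int64(311))
rocker_raised 0.74 [194.7 360.5] 206 (np.int64(353), np.int64(374), np.int64(188), np.int64(203))
tailstock 0.67 [254.5 298.7] 1148 (np.int64(272), np.int64(319), np.int64(215), np.int64(279))
lever_tip 0.82 [231.  282.4] 304 (np.int64(270), np.int64(293), np.int64(214), np.int64(246))
start_box 0.89 [175.  410.4] 589 (np.int64(398), np.int64(422), np.int64(164), np.int64(190))
start_box 0.68 [133.2 356.5] 490 (np.int64(343), np.int64(369), np.int64(122), np.int64(148))
start_box 0.56 [157.6 373.6] 564 (np.int64(362), np.int64(390), np.int64(145), np.int64(172))
start_top 0.54 [227.6 281. ] 263 (np.int64(269), np.int64(292), np.int64(215), np.int64(243))
start_top 0.43 [170.  412.1] 81 (np.int64(406), np.int64(416), np.int64(167), np.int64(175))
start_top 0.43 [127.8 356.3] 73 (np.int64(351), np.int64
[... 1917 characters left out ...]
(np.int64(178), np.int64(191), np.int64(163), np.int64(176))
stop_box 0.86 [217.1 445.6] 919 (np.int64(430), np.int64(464), np.int64(203), np.int64(232))
chisel 0.76 [260.1 322.4] 902 (np.int64(313), np.int64(332), np.int64(209), np.int64(298))
tape 0.61 [235.4 375.8] 393 (np.int64(371), np.int64(407), np.int64(214), np.int64(248))
jar 0.88 [223.7 264.3] 529 (np.int64(251), np.int64(276), np.int64(211), np.int64(235))
jar 0.58 [215.2 445.4] 878 (np.int64(430), np.int64(463), np.int64(204), np.int64(232))
rocker_part 0.88 [140.4 275.7] 433 (np.int64(263), np.int64(289), np.int64(133), np.int64(152))
lever_part 0.74 [162.2 388.4] 333 (np.int64(374), np.int64(397), np.int64(147), np.int64(173))
```

Run:
```python
import cv2
a=cv2.imread('pics/top1.png')[90:310,150:480]
cv2.imwrite('pics/t1c.png',cv2.resize(a,(792,528),interpolation=cv2.INTER_CUBIC))
a=cv2.imread('pics/scene1.png')[110:320,180:440]
cv2.imwrite('pics/s1c.png',cv2.resize(a,(736,594),interpolation=cv2.INTER_CUBIC))
```

```text
(no output)
```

View pics/t1c.png

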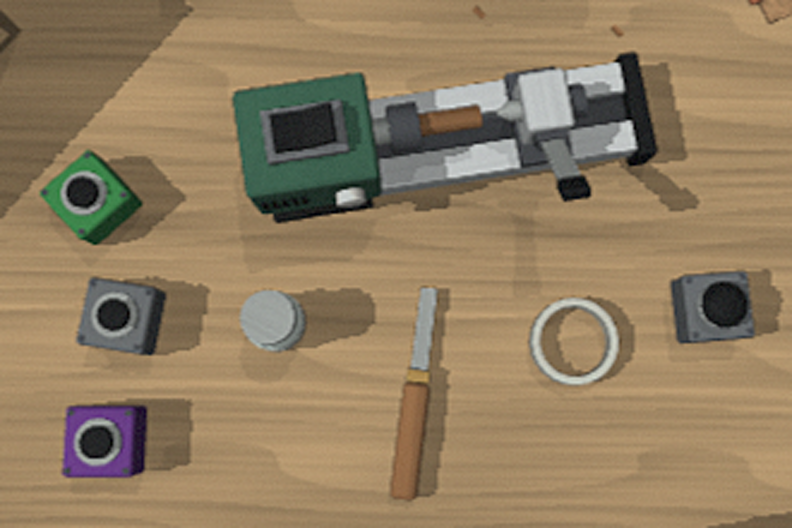

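View pics/s1c.png

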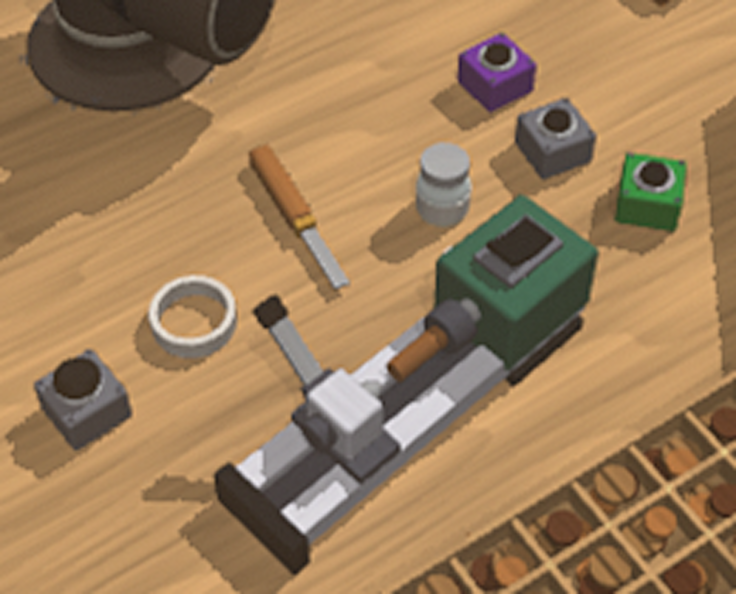

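Top view (crop = 2.4 × px, offset 150, 90): the grey flat-button box is on the left at crop (114,314), the mushroom box on the right at (712,305), and the lathe is turned slightly. The lever reaches forward with its end at (573,187), and the rocker frame is centred at about (306,130). The scene view agrees with this. Next I'll fit the poses.

```bash
cat > fit.py <<'E'
from h import *
from scipy.optimize import least_squares
T=lambda u,v:(u/2.4+150,v/2.4+90)
S=lambda u,v:(u/2.83+180,v/2.83+110)
pt=snap("top");ps=snap("scene")
L=[(pt,T(235,92),(50,190,115)),(pt,T(364,73),(50,70,115)),
 (ps,S(438,260),(-50,70,115)),(ps,S(521,198),(-50,190,115)),(ps,S(596,256),(50,190,115)),
 (pt,T(266,108),(24,166,123)),(pt,T(343,100),(24,94,123)),(pt,T(348,148),(-24,94,123)),(pt,T(268,162),(-24,166,123))]
def W(q,X): c,s=np.cos(q[2]),np.sin(q[2]);return np.array([q[0]+c*X[0]-s*X[1],q[1]+s*X[0]+c*X[1],X[2]])
f=lambda q:np.concatenate([proj(p,W(q,X))-uv for p,uv,X in L])
r=least_squares(f,[480,50,0.1],loss='soft_l1');q=r.x
print("lathe",q,f(q).reshape(-1,2).round(1).tolist())
# tailstock offset along y and lever angle above level
B=nets.silhouettes(pt,"lever_tip")[0];B2=nets.silhouettes(ps,"lever_tip")[0]
for nm,p,uv in[("t",pt,T(546,102)),("s",ps,S(346,401))]:
    x=onz(p,*uv,107)-[q[0],q[1],0];c,s=np.cos(q[2]),np.sin(q[2])
    print("tail",nm,c*x[0]+s*x[1],-s*x[0]+c*x[1])
def lev(a,t,r_,h=0):return W(q,(-34-r_*np.cos(a)-h*np.sin(a),t,90+r_*np.sin(a)+h*np.cos(a)*1))
g=lambda k:np.concatenate([proj(pt,lev(k[0],k[1],78))-T(573,187),proj(ps,lev(k[0],k[1],78))-S(270,311)])
k=least_squares(g,[0.7,-110]).x;print("lever ang,t",k,g(k).round(1))
for nm,p,uv in[("t",pt,T(114,314)),("s",ps,S(556,122))]: print("start",nm,onz(p,*uv,55).round(1))
print("rocker pt",W(q,(0,110,129)).round(1),"lever50",W(q,(-84,k[1],94)).round(1))
print(env.get_wrist_force(),env.get_orientation(),env.get_time_s(),env.get_finger_gap())
E
python3 fit.py
```

```text
lathe [588.53491461  -5.22560992 -18.69958112] [[-0.8, -2.3], [1.4, -1.1], [-3.3, -0.4], [-0.3, -2.0], [0.8, -1.0], [-1.7, 0.2], [0.3, -0.6], [1.0, 1.3], [-0.0, -0.2]]
tail t 3.353050754326974 -86.08945154542272
tail s 10.217251913204125 -84.48325380243287
lever ang,t [  0.85610201 -88.60132898] [ 0.1 -0.3 -0.6 -1. ]
start t [410.7 300.5  55. ]
start s [414.9 301.   55. ]
rocker pt [572.1 103.5 129. ] lever50 [ 518.7 -105.4   94. ]
[0.08254538 1.18966813 0.42825124] [-7.28162120e-06  9.77840901e-01  2.09349402e-01 -1.15683942e-06] 1.5 85.51250332082981
```

```bash
cat >> h.py <<'E'
def Q(phi): return [0,np.cos(phi/2),np.sin(phi/2),0]
def push(x,y,ztop,zmin,fmax,step=2,rate=40):
    "step down from ztop until the extra upward force passes fmax or zmin is reached"
    f0=env.get_wrist_force()[2];z=ztop;log=[]
    while z>zmin:
        z=max(z-step,zmin);env.servo_line([x,y,z],rate=rate)
        f=env.get_wrist_force()[2]-f0;log.append((round(float(env.get_ee_pos()[2]),1),round(float(f),1)))
        if f>fmax:break
    return log
E
python3 - <<'E'
from h import *
for ph in (0.15+np.pi/2,0.15-np.pi/2):
    print(ph,[env.inverse_kinematics(p,Q(ph)) for p in ([518,-105,230],[572,103,230],[412,300,200])])
ph=0.15-np.pi/2 if env.inverse_kinematics([518,-105,230],Q(0.15-np.pi/2)) is not None else 0.15+np.pi/2
env.command_gripper(0)
env.goto([518,-105,230],Q(ph))
print(env.get_ee_pos(),env.get_orientation(),env.get_time_s(),env.get_finger_gap(),env.get_wrist_force())
p=snap("wrist","w1.png"); s=snap("scene","s2.png"); t=snap("top","t2.png")
a=np.hstack([cv2.resize(s["frame"][130:290,230:430],(400,320)),cv2.resize(t["frame"][90:250,240:440],(400,320))])
cv2.imwrite('pics/c2.png',a[:,:,::-1])
E
```

```text
1.7207963267948965 [array([-0.19999296,  0.13252659, -0.03469393,  1.40357581,  0.        ,
        1.22080337]), array([0.17816067, 0.23377901, 0.08791597, 1.42493329, 0.        ,
       1.598957  ]), array([ 0.62937332,  0.09839587, -0.13886773,  1.33353273,  0.        ,
        2.05016965])]
-1.4207963267948966 [array([-0.19999296,  0.13252659, -0.03469393,  1.40357581,  0.        ,
       -1.92078928]), array([ 0.17816067,  0.23377901,  0.08791597,  1.42493329,  0.        ,
       -1.54263565]), array([ 0.62937332,  0.09839587, -0.13886773,  1.33353273,  0.        ,
       -1.09142301])]
[ 517.97028371 -105.27224123  230.02205205] [ 4.21960705e-06  7.57867067e-01 -6.52409003e-01  4.63173272e-05] 5.1917 -0.2817604792346479 [-0.09659907 -0.72149227  0.34502063]
```

View pics/w1.png

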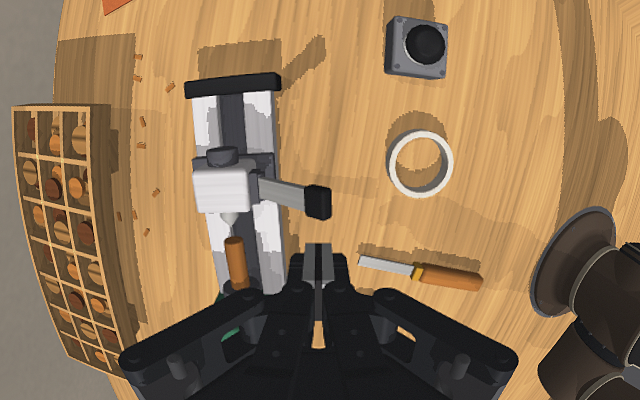

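View pics/c2.png

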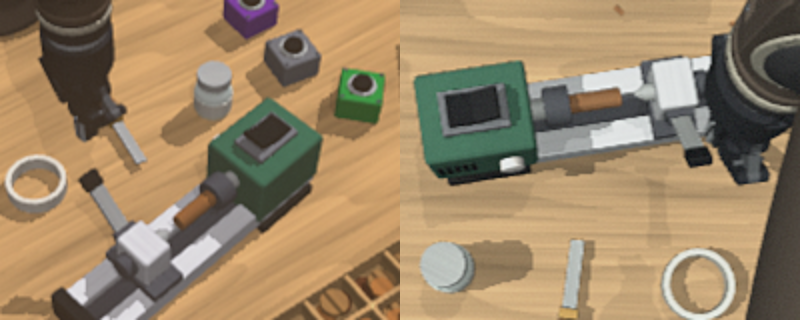

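Wrist view: lever end block at (318,202), bar root at (258,185), fingertips at (320,245). I'll cross-check the predicted points in this calibrated fisheye view.

```bash
cat >> h.py <<'E'
def fproj(p,X):
    q=p["extrinsics"][:3,:3]@np.asarray(X,float)+p["extrinsics"][:3,3]
    th=np.arctan2(np.hypot(q[0],q[1]),q[2]);d=q[:2]/np.hypot(q[0],q[1])
    K=p["mtx"];return np.array([K[0,0]*th*d[0]+K[0,2],K[1,1]*th*d[1]+K[1,2]])
q0=(588.53,-5.23,0.14997)
def W(X,q=q0): c,s=np.cos(q[2]),np.sin(q[2]);return np.array([q[0]+c*X[0]-s*X[1],q[1]+s*X[0]+c*X[1],X[2]])
E
python3 - <<'E'
from h import *
from scipy.optimize import least_squares
p=snap("wrist");t=snap("top");s=snap("scene")
print(env.get_ee_pos(),fproj(p,env.get_ee_pos()))
T=lambda u,v:(u/2.4+150,v/2.4+90)
S=lambda u,v:(u/2.83+180,v/2.83+110)
lev=lambda a,y,dx,r:W((dx-34-r*np.cos(a),y,90+r*np.sin(a)))
for a in(.6,.7,.8): print(a,fproj(p,lev(a,-87,0,78)),fproj(p,lev(a,-87,0,0)))
g=lambda k:np.concatenate([proj(t,lev(*k,78))-T(573,187),proj(s,lev(*k,78))-S(270,311),fproj(p,lev(*k,78))-(318,202),
  proj(t,W((k[2],k[1],107)))-T(546,102),proj(s,W((k[2],k[1],107)))-S(346,401)])
k=least_squares(g,[.7,-87,0]).x;print(k,g(k).round(1))
print("block corners",[fproj(p,W((x,-87+y,107))).round() for x,y in((28,22),(28,-22),(-28,22),(-28,-22))])
E
```

```text
[ 517.96513859 -105.13955824  230.0013764 ] [317.62161252 258.0826384 ]
0.6 [334.37368442 200.84656414] [265.07526066 185.86202462]
0.7 [328.87781161 203.40527152] [265.07526066 185.86202462]
0.8 [322.33578701 205.86850807] [265.07526066 185.86202462]
[  0.73538721 -88.28585716   6.86036059] [-0.7  0.4 -0.3  0.5  0.   0.8  0.7 -1.7 -2.1  0. ]
block corners [array([202., 213.]), array([196., 169.]), array([257., 214.]), array([254., 168.])]
```

Run:
```python
from h import *
x,y,_=W((-34+6-46,-88,0))
env.servo_line([x,y,172],rate=150)
print(push(x,y,172,98,25,step=6,rate=80))
print(push(x,y,98,90,14,step=1,rate=30))
print(env.get_time_s(),env.get_ee_pos(),env.get_wrist_force())
p=snap("wrist","w2.png");s=snap("scene");t=snap("top")
a=np.hstack([cv2.resize(s["frame"][130:290,230:430],(400,320)),cv2.resize(p["frame"][100:300,195:445],(400,320))])
cv2.imwrite('pics/c3.png',a[:,:,::-1])
```

```text
[(166.5, -0.0), (159.7, -0.4), (153.5, -0.7), (147.5, 0.2), (141.7, 0.2), (135.6, -0.7), (129.5, -1.6), (123.4, -0.1), (117.4, -0.2), (111.5, -0.5), (105.6, 0.4), (99.6, -0.0), (97.9, -0.6)]
[(97.0, 1.5), (96.0, 2.1), (94.9, 1.2), (94.1, 2.6), (94.0, 9.2), (93.9, 15.9)]
10.7833 [ 528.63169621 -103.34367255   93.89774362] [-6.3457298   0.91316331 15.86731007]
```

View pics/c3.png

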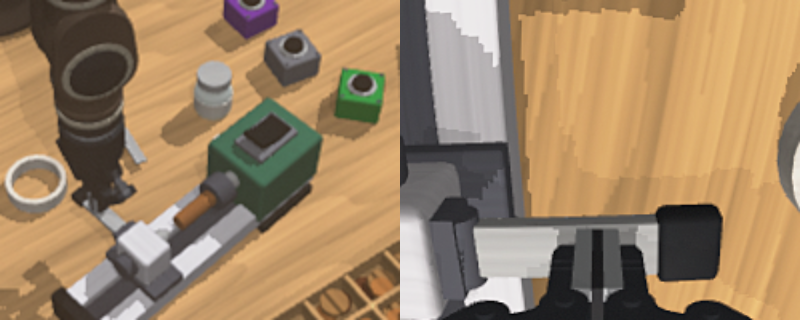

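The tip met a hard stop at z = 94.0, so the lever is level, and the wrist view shows the bar flat. Next is the rocker.

Run:
```python
from h import *
x,y,_=W((-74,-88,0))
env.servo_line([x,y,200],rate=200)
x,y,_=W((4,109,0))
env.servo_line([x,y,200],rate=200)
p=snap("wrist","w3.png")
print([fproj(p,W((a+4,b,123))).round() for a,b in((24,94),(-24,94),(24,166),(-24,166))], fproj(p,W((4,110,137))).round())
for r in nets.silhouettes(p,"rocker_raised")[:1]: print(r["location"],r["confidence"])
print(env.get_time_s(),env.get_ee_pos())
```

```text
[array([285., 190.]), array([349., 189.]), array([289., 272.]), array([346., 272.])] [317. 217.]
[230.8, 321.3] 0.6
12.9333 [576.07935767 102.12262375 200.1454913 ]
```

View pics/w3.png

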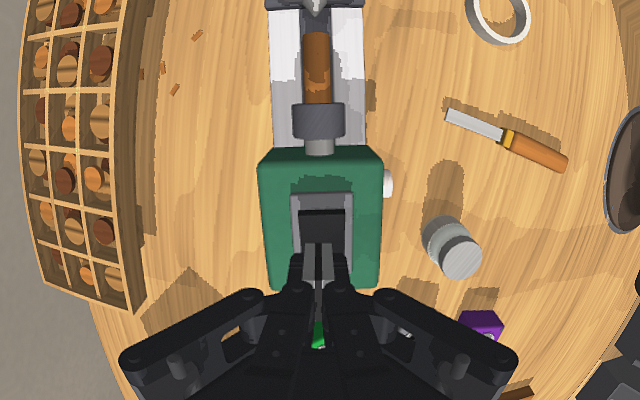

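Wrist view: the near edge of the frame is at row 192, columns 290–355, within about 2 px (≈2 mm) of the prediction along lathe y. Pressing now.

Run:
```python
from h import *
x,y,_=W((0,110.5,0))
env.servo_line([x,y,150],rate=120)
print(push(x,y,150,132,20,step=3,rate=50))
print(push(x,y,132,125.5,13,step=1,rate=30))
print(env.get_time_s(),env.get_ee_pos())
env.servo_line([x,y,200],rate=150)
x,y=412.5,300.7
env.servo_line([x,y,200],rate=220)
p=snap("wrist","w4.png");s=snap("scene")
print("btn",fproj(p,[x,y,55]).round())
a=np.hstack([cv2.resize(s["frame"][130:290,230:430],(400,320)),cv2.resize(p["frame"][100:300,195:445],(400,320))])
cv2.imwrite('pics/c4.png',a[:,:,::-1]);print((fproj(p,[x,y,55])-[195,100])*1.6+[400,0],env.get_time_s())
```

```text
[(147.5, -0.8), (143.9, -0.0), (140.7, 0.4), (137.9, 0.0), (135.0, 1.4), (131.8, 1.1)]
[(130.8, 0.6), (129.9, 0.4), (129.1, 3.1), (129.0, 7.2), (128.9, 12.7), (128.9, 18.0)]
16.5 [572.16477732 104.02915093 128.88479443]
btn [318. 184.]
[596.74725007 133.60888377] 18.5417
```

View pics/c4.png

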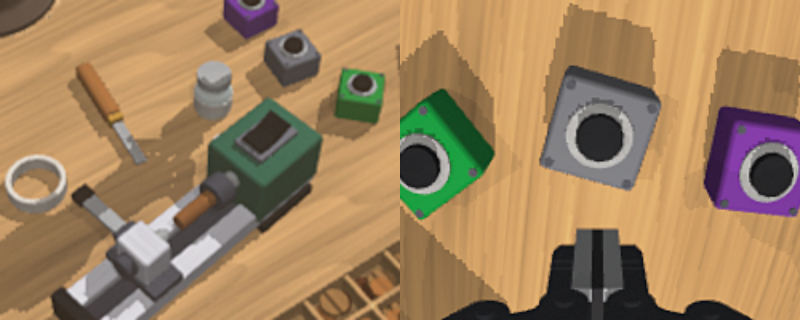

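The rocker met its stop at 129.0 (level), and the lever has stayed down. The button shows at crop (600,138) against a predicted (597,134), so I'll correct by about 2 mm and press.

Run:
```python
from h import *
x,y=410.8,302.3
env.servo_line([x,y,70],rate=120)
print(push(x,y,70,58,8,step=3,rate=40))
print(push(x,y,58,46,15,step=1,rate=30))
env.hold(0.3);print(env.get_ee_pos(),env.get_wrist_force())
env.servo_line([x,y,130],rate=100)
env.servo_line([x,y-40,220],rate=200)
p=snap("wrist");s=snap("scene");t=snap("top")
a=np.hstack([cv2.resize(s["frame"][110:290,230:430],(400,360)),cv2.resize(p["frame"][100:325,195:445],(400,360))])
cv2.imwrite('pics/c5.png',a[:,:,::-1]);print(env.get_time_s(),env.get_wrist_force())
```

```text
[(67.2, -0.2), (63.8, -0.0), (60.8, -0.4), (57.8, 0.3)]
[(57.0, -0.2), (55.9, -0.7), (55.1, 0.0), (54.1, 1.9), (53.1, 0.9), (52.1, 3.0), (51.1, 3.0), (50.0, 3.3), (49.1, 4.6), (49.0, 11.1), (48.8, 17.5)]
[410.98901878 302.42056416  48.80803044] [-3.50835743 -2.69554406 18.4234534 ]
25.6 [ 0.10960291 -0.05283258 -0.03916887]
```

View pics/c5.png

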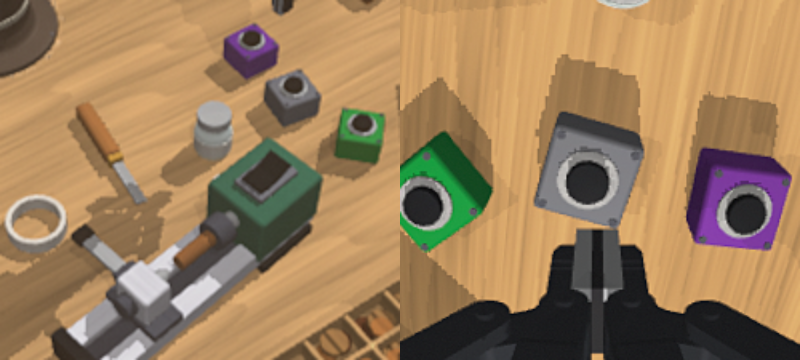

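The button went from 55 to 49 (hard stop, right in) and sprang back out. The box hasn't moved, the lever and rocker look level, and the arm is clear.

```bash
python3 -c "
from rig import env
print(env.job_done(),env.get_time_s())"
```

```text
the job is handed in; nothing more can be done
the job is handed in; nothing more can be done
```

The job is handed in: I pushed the lever fully down, then the rocker level, then pressed the flat button right in and let it spring back, in about 26 s and without touching the mushroom button or the loose items.

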